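# Hang the wire basket in the warming bath

## Robot

A 6-joint arm with a two-finger parallel gripper is mounted at the origin on the work surface. World frame = base frame: x ahead of the robot, y to its left, z up, the work surface at z = 0. Lengths are in m, angles in rad, forces in N, time in s.
With the tool pointing down it reaches from about 0.35 to 0.775 m from the base axis. Payload 5.5 kg.
Tool frame: the origin (TCP) lies at the very end of the fingers, on their centre line; the grasp point (between the pads) lies 19 mm behind it; z points along the fingers, y is the direction in which the jaws open and shut (so a half turn about z gives the same grasp; the last joint's range is limited). The gripper opens to 85 mm and grips with 20 to 120 N. Pads are 22 mm wide; open, the fingers measure 114 mm over their backs; the gripper's body (76 mm by 85 mm) begins 54 mm behind the grasp point. The pads swing forward as they close: fully open they stand 13 mm farther back than shut.
Start: joints at [-1.414, 0.313, 0.046, 1.304, 0, 1.431], TCP at [0.168, -0.55, 0.231] pointing down, gripper open.
Joint ranges: [-2.76, 2.76], [-0.86, 1.69], [-1.03, 1.26], [-2.2, 2.34], [-1.47, 1.5], [-3.14, 3.14]. Speed limits (rad/s): [2.57, 2.57, 3.14, 3.14, 3.14, 3.14].

## Interface

Orientations are given as a unit quaternion [w, x, y, z].
In Python, from workcell import get_state, vision, workorder, silhouettes, tip_of gives the robot as it stands.
- The arm moves only by the shell command python3 -m inch 'ROWS' [FORCE]. ROWS is JSON, a list of rows, each a list of 7 numbers: the shift along the tool's x, y, z in cm, then the turn, a rotation vector about the tool's x, y, z in degrees, then the finger opening in cm, from 0 to 8.54. In form: [[dx, dy, dz, rx, ry, rz, hand], ...]. A call has 1 to 5 rows; each row shifts and turns the commanded pose from where the row before left it, along the tool's axes as they then stand; what a row does not reach is not made up. A row lasts 1/10 s, in which the tool goes at most 50 mm and 8.59 degrees, less where a joint would pass 70% of its speed; a pose out of reach is approached as far as the arm can. A call with a gripper value outside its range is refused whole. The fingers move at their own pace and stop on an object; FORCE is the grip in N (left out, the last holds). Time passes only in rows, so rows that do not move let the fingers close. It gives the time, the measured TCP pose, the force and the opening at its end, in the units of the state.
- get_state(): the state, without advancing time (a new reading comes with each control period).
- vision.read_camera(name): name is "side" or "top"; returns a dict with "pixels" (480x640x3 uint8, red, green, blue), "depth" (480x640 float32, m along the optical axis (not along the pixel's ray), 0 where there is no reading), "mtx" (3x3 intrinsics, pixels), "k1" (the pictures are not rectified: a ray, as slopes to the right and down, at radius r is drawn at 1 + k1 r^2 times it, then the intrinsics apply), "T" (4x4, takes a point from camera to world coordinates). Camera axes: x right, y up, looking along -z (the intrinsics and any distortion apply to the point x, -y, -z); pixel columns grow to the right and rows downward; lengths in m; the calibration is good to about 2 mm. A picture is of the moment at which its call begins.
- workorder.hand_in(): hands the job in, once; it reports no verdict.
Trained networks look in a picture, given as the dict that the camera call returned (one of the last four; its "shot" number tells which), for a name from the list of things; names that differ only in an ending like _2 or _b are one class to them, and where a whole thing is asked for, a point or a joint stands for the part that bears it (a point fixed in the world has none). Each returns a list of dicts, best first, with "confidence" (0 to 1); they miss things now and then, are a little off and sometimes report something else, mostly with a low value. They report only what shows in the picture. A call takes as long as a camera call. They do not tell look-alikes from the thing itself.
- silhouettes(picture, label): "mask" (480x640 bool, what is visible of it) and "location" ([column, row] in pixels, amid what is visible of it).
- tip_of(picture, label): "location" ([column, row] in pixels: a listed point, or the origin of a listed thing).
The state is a dict: "clock": time; "joint_pos": joint angles; "qvel": joint speeds; "tau": joint torques, N m; "tcp_pos": TCP position; "orientation": TCP orientation; "wrist_force": force on the tool from outside, world axes, zero at the start; "ft_torque": the same for the moment, N m; "finger_gap": finger opening in m.
Only numpy, scipy, OpenCV 4.12 (cv2) and the standard library are available. Lean on these libraries where they do the work, as an engineer would, in place of code of your own. Each camera call takes 0.05 s, during which the arm holds its last target.

## Task

Hang the wire basket with the black grip inside the white warming bath: hook its springy lip over the rim on the robot's side, on the free stretch a few centimetres clear of the steel tube rack, and press it straight down until it is fully home on the rim. Then slide it along the rim until its side rests against the tube rack, and let go. Feel your way and do not force it against bath or rack (push with no more than about 20 N), and leave the flasks, bottles, jars and the small rack around it standing where they are.

Things in the scene. Friction and masses are not known exactly. Their poses are not given: they have to be found in the camera images.
- basket: Hook-on steel wire basket, upright and empty on the bench, about 0.3 kg. Origin: centre of its underside, z up. Wire box 56 mm (x) by 90 mm (y), 68 mm high; its sides are the planes y = +45 and -45 mm. On its -x side a back plate (2 mm thick, 90 mm wide, outer face at x = -29 mm) rises to z = 95 mm and is bent over to -x as the lip. Hung up, the back plate is inside the bath, flat on the wall.
- basket_grip (a point): Where to grasp the basket: middle of its upright black plastic grip, a block 14 mm thick (basket x), 50 mm wide (basket y), standing on the bend from z = 98 to 143 mm of the basket. The point is at (-33, 0, 122) mm of the basket; axes as the basket's.
- basket_lip (a point): Middle of the underside of the basket's bend, where the rim comes to rest: (-32, 0, 95) mm of the basket; axes as the basket's. The bend is a 3 mm plate, 90 mm wide along y, from the back plate to x = -41 mm. The rim enters the slot between back plate and tongue from below.
- tongue (a joint): Springy outer leg of the lip, 60 mm wide, hanging from the bend at x = -41 mm; 0 = relaxed, grows (rad) as it gives outwards, about 0.1 on the wall. The slot is 8 mm wide at its flared mouth 38 mm below the bend, 3.5 mm at a pinch 24 mm below it. Pushing it onto the 6 mm wall takes 4 to 9 N beyond the basket's weight; it then stays wherever let go and drags with 4 to 7 N when slid along.
- bath: Open, dry warming bath: white plastic tank, 250 mm (x) by 420 mm (y) outside, 120 mm high, walls 6 mm with rounded rim, floor 8 mm; it does not move. Origin: centre of its underside; z up, its -x wall is the one on the robot's side, y runs along that wall.
- bath_rim (a point): Top of the rim in the middle (along y and across the thickness) of the bath's robot-side wall: (-122, 0, 120) mm of the bath; axes as the bath's. The wall's inner face is 3 mm to +x of it, its outer face 3 mm to -x.
- rack: Steel tube rack lying across the bath near its +y or its -y end; fixed. Origin under its centre, level with the bath's underside; axes as the bath's. 90 mm wide along y: flat side skirts at y = +45 and -45 mm, from the rim 70 mm down. Capped tubes rise 20 mm above the rim, at least 20 mm in from the sides. When basket side and skirt touch, the two origins are 90 mm apart along the rack's y.
- circulator: Grey heating circulator clamped on the bath's far wall at the end away from the rack; fixed. Origin on the bath's centre line, level with its underside; axes as the bath's. Its head spans x = 42 to 185 mm, y = -55 to 55 mm, z = 120 to 267 mm; below it the pump reaches into the bath at x = 50 to 90 mm.
- flask_a: Conical glass flask with yellow broth and foil cap, 84 mm across, 155 mm high. Leave it alone. Origin: centre of its underside.
- flask_b: Conical glass flask with clear filling and foil cap, 72 mm across, 140 mm high. Leave it alone. Origin: centre of its underside.
- media_bottle: Amber bottle with orange cap, 86 mm across, 174 mm high. Leave it alone. Origin: centre of its underside.
- sample_bottle: Small glass jar with black cap, 52 mm across, 95 mm high. Leave it alone. Origin: centre of its underside.
- jar: Open glass jar with a dark filling, 68 mm across, 90 mm high. Leave it alone. Origin: centre of its underside.
- bench_rack: Small blue and yellow tube rack on the bench, 55 mm (x) by 150 mm (y), 115 mm high. Leave it alone. Origin: centre of its underside.
There are look-alikes about, which are no part of the job. What is shaped like the basket but green is not meant.

How it is judged:
On the way, in this order (a step that is already met when the one before it is completed fails the run):
1. the basket hangs on the robot-side rim with its lip pressed fully home, 10 mm or more clear of the tube rack (z of basket_lip in the frame of bath_rim between -0.003 and 0.002 m and x of basket_lip in the frame of bath_rim between -0.004 and 0.004 m and x of basket in the frame of bath above -0.11 m and angle between the x axis of basket and the x axis of bath, either way round below 0.06 rad and angle between basket's own z axis and vertical below 0.06 rad and (y of basket_lip in the frame of rack between 0.1 and 0.3 m or y of basket_lip in the frame of rack between -0.3 and -0.1 m)), for 0.2 s.
2. still fully home on the rim, the basket has been slid along until its side touches the tube rack (z of basket_lip in the frame of bath_rim between -0.003 and 0.002 m and x of basket_lip in the frame of bath_rim between -0.004 and 0.004 m and x of basket in the frame of bath above -0.11 m and angle between the x axis of basket and the x axis of bath, either way round below 0.06 rad and angle between basket's own z axis and vertical below 0.06 rad and (y of basket_lip in the frame of rack between 0.085 and 0.0925 m or y of basket_lip in the frame of rack between -0.0925 and -0.085 m)), for 0.2 s.
At the end, for the whole second after the job is handed in: The basket hangs inside the bath on the robot-side rim, lip fully home (underside of the bend within 2 mm of the rim top), upright and in line with the wall within 0.06 rad, its side against the tube rack with a gap under 2.5 mm, released and at rest (all of step 2 and linear speed of basket below 0.01 m/s and contact force between the fingers and basket below 0.1 N); the robot touches nothing.
It fails at once if the basket is pressed against the bath with more than 38 N, of which the clip's own squeeze makes about 10 N (contact force between basket and bath above 38 N).
It fails at once if the basket is pushed against the tube rack with more than 25 N (contact force between basket and rack above 25 N).
It fails at once if flasks, bottles, jars or the small rack on the bench are shifted by more than 20 mm or tipped by more than 0.3 rad (distance of any of flask_a, flask_b, media_bottle, sample_bottle, jar, bench_rack from where it was at the start of the episode above 0.02 m or angle between any of flask_a, flask_b, media_bottle, sample_bottle, jar, bench_rack's own z axis and vertical above 0.3 rad).
It also fails if it takes over 72 s, if anything falls off the work surface, if the arm or the gripper's body presses on something with over 40 N, if the wrist force passes 120 N, or if a joint passes its speed limit or range.

## Working session

There is one attempt and no reset: what is moved stays moved. The work goes in short steps, Python scripts to look and compute and a shell command to move; the robot and the scene stay as the last step left them, time stands still between calls to the robot, and variables do not carry over. Pictures are saved under pics/ and viewed, and the job is handed in when it is done.

```bash
ls; mkdir -p pics
python3 - <<'E'
from workcell import get_state, vision
import cv2
print(get_state())
for n in("side","top"):
    p=vision.read_camera(n); cv2.imwrite(f"pics/{n}0.png",p["pixels"][:,:,::-1]); print(n,p["mtx"],p["k1"],p["T"],p["shot"])
E
```

```text
pics
{'clock': 0.0, 'joint_pos': array([-1.41361567e+00,  3.14019537e-01,  4.49247670e-02,  1.30360172e+00,
        1.04663776e-05,  1.43119829e+00]), 'qvel': array([ 0.00021298, -0.00095037, -0.00065605,  0.00127871,  0.00043753,
        0.00124836]), 'tau': array([-2.63453301e-03, -4.80633187e+01,  2.98528773e+01,  1.95838837e-02,
       -2.06848999e-04,  2.10465203e-06]), 'tcp_pos': array([ 0.16806358, -0.54932796,  0.23037583]), 'orientation': array([-9.50090898e-04,  9.89010043e-01,  1.47845300e-01, -3.11937389e-06]), 'wrist_force': array([0.41789101, 0.18652199, 0.44565889]), 'ft_torque': array([ 0.04634286, -0.01707811,  0.04477658]), 'finger_gap': 0.08548337596218376}
side [[441.07147369   0.         326.59386406]
 [  0.         441.07147369 241.19575904]
 [  0.           0.           1.        ]] -0.09014591371306535 [[-0.78677509  0.28955702 -0.54510704 -0.12632189]
 [-0.61678331 -0.40277393  0.67627769  0.70936157]
 [-0.02373395  0.86829136  0.49548644  0.68955653]
 [ 0.          0.          0.          1.        ]] 1
top [[582.09155016   0.         323.87201516]
 [  0.         582.09155016 246.92242048]
 [  0.           0.           1.        ]] -0.16594906919333677 [[ 2.64893348e-02  9.96946512e-01 -7.34572511e-02  3.95887088e-01]
 [-9.99647807e-01  2.65356730e-02 -3.45219457e-04 -1.04625240e-01]
 [ 1.60507226e-03  7.34405247e-02  9.97298307e-01  1.73541987e+00]
 [ 0.00000000e+00  0.00000000e+00  0.00000000e+00  1.00000000e+00]] 2
```

View pics/side0.png

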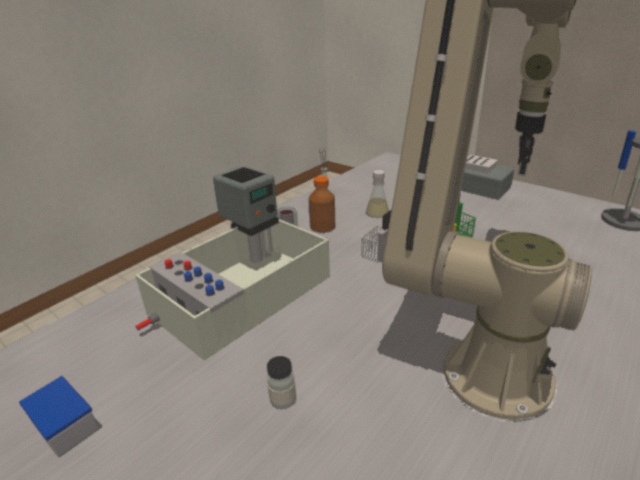

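View pics/top0.png

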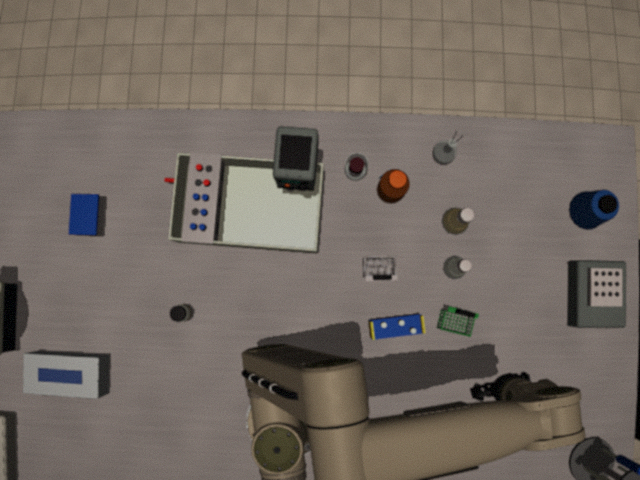

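The top view shows the basket with the black grip at about (379,268), a green look-alike at (457,320) and the bath at about (247,203), with the tube rack on its left (+y) end. In the side view the basket is at about (377,240).

```bash
cat > h.py <<'E'
import numpy as np, cv2
from workcell import get_state, vision, silhouettes, tip_of
def D(p): return np.array([p["k1"],0,0,0,0.])
def rays(p,px):
    # forward model: slope*(1+k1 r^2) = cv2 distortion
    px=np.asarray(px,float).reshape(-1,1,2)
    s=cv2.undistortPointsIter(px,p["mtx"],D(p),None,None,(3,50,1e-10)).reshape(-1,2)
    return np.c_[s[:,0],-s[:,1],-np.ones(len(s))]
def at_depth(p,px,d):
    c=rays(p,px)*np.asarray(d,float).reshape(-1,1)
    return c@p["T"][:3,:3].T+p["T"][:3,3]
def at_z(p,px,z):
    r=rays(p,px)@p["T"][:3,:3].T; o=p["T"][:3,3]
    return o+r*((z-o[2])/r[:,2])[:,None]
def cloud(p,mask=None):
    d=p["depth"]; m=d>0
    if mask is not None: m&=mask
    v,u=np.nonzero(m)
    return at_depth(p,np.c_[u,v],d[v,u]), np.c_[u,v], p["pixels"][v,u]
def proj(p,X):
    X=np.asarray(X,float).reshape(-1,3)
    c=(X-p["T"][:3,3])@p["T"][:3,:3]
    c=c*[1,-1,-1]
    return cv2.projectPoints(c,np.zeros(3),np.zeros(3),p["mtx"],D(p))[0].reshape(-1,2)
def crop(p,name,u,v,w,h,s):
    im=p["pixels"][v:v+h,u:u+w,::-1]
    cv2.imwrite(f"pics/{name}.png",cv2.resize(im,None,fx=s,fy=s,interpolation=cv2.INTER_CUBIC))
E
python3 - <<'E'
from h import *
P={n:vision.read_camera(n) for n in("side","top")}
crop(P["top"],"t1",340,240,160,110,5); crop(P["side"],"s1",340,150,150,120,5)
for n,p in P.items():
    for l in("basket","basket_grip","basket_lip","bath","bath_rim","rack"):
        r=tip_of(p,l); print(n,l,[(np.round(q["location"],1),round(q["confidence"],2)) for q in r[:3]])
    for l in("basket","bath","rack"):
        for q in silhouettes(p,l)[:3]:
            X,_,_=cloud(p,q["mask"]); print(n,l,round(q["confidence"],2),q["location"],q["mask"].sum(),np.percentile(X,[2,50,98],axis=0).round(3).tolist())
E
```

```text
side basket [(array([458.8, 240.2]), 0.87), (array([375.6, 252.4]), 0.86)]
side basket_grip [(array([390.3, 219.5]), 0.92), (array([449.5, 198.7]), 0.59)]
side basket_lip [(array([451.8, 204. ]), 0.88), (array([387.1, 227.3]), 0.76), (array([201.1, 320.1]), 0.32)]
side bath [(array([239.2, 292.7]), 0.78)]
side bath_rim [(array([269.4, 274.3]), 0.95)]
side rack [(array([279.4, 397.7]), 0.57)]
side basket 0.75 [463.8, 224.0] 369 [[0.274, -0.657, -0.002], [0.315, -0.53, 0.038], [0.36, -0.442, 0.099]]
side basket 0.69 [380.5, 243.3] 587 [[0.426, -0.308, -0.002], [0.439, -0.241, 0.046], [0.499, -0.218, 0.142]]
side bath 0.68 [238.4, 282.3] 11875 [[0.506, -0.086, 0.004], [0.555, 0.117, 0.06], [0.764, 0.336, 0.119]]
side rack 0.89 [190.9, 285.3] 3341 [[0.519, 0.205, 0.069], [0.631, 0.267, 0.122], [0.764, 0.297, 0.141]]
top basket [(array([378.6, 268.3]), 0.96), (array([453. , 322.1]), 0.66), (array([239. , 247.2]), 0.46)]
top basket_grip [(array([462.1, 313.9]), 0.98), (array([380.3, 274.9]), 0.91)]
top basket_lip [(array([380.6, 276.8]), 0.82), (array([462. , 313.4]), 0.57)]
top bath [(array([252.1, 207.7]), 0.57)]
top bath_rim [(array([243.3, 244.3]), 0.83), (array([357.9, 167.9]), 0.62), (array([211.1, 202.8]), 0.23)]
top rack [(array([211.4, 202.5]), 0.63)]
top basket 0.95 [388.2, 276.3] 364 [[0.427, -0.31, -0.006], [0.448, -0.28, 0.068], [0.498, -0.221, 0.145]]
top basket 0.94 [461.9, 312.7] 257 [[0.276, -0.544, -0.004], [0.338, -0.491, 0.096], [0.353, -0.45, 0.147]]
top bath 0.68 [258.1, 209.6] 8987 [[0.512, -0.084, -0.002], [0.631, 0.099, 0.008], [0.763, 0.33, 0.12]]
top bath 0.21 [389.8, 190.0] 815 [[0.66, -0.334, 0.045], [0.69, -0.291, 0.123], [0.739, -0.258, 0.178]]
top rack 0.85 [203.0, 197.1] 3160 [[0.525, 0.198, 0.062], [0.643, 0.239, 0.121], [0.768, 0.29, 0.14]]
```

View pics/t1.png

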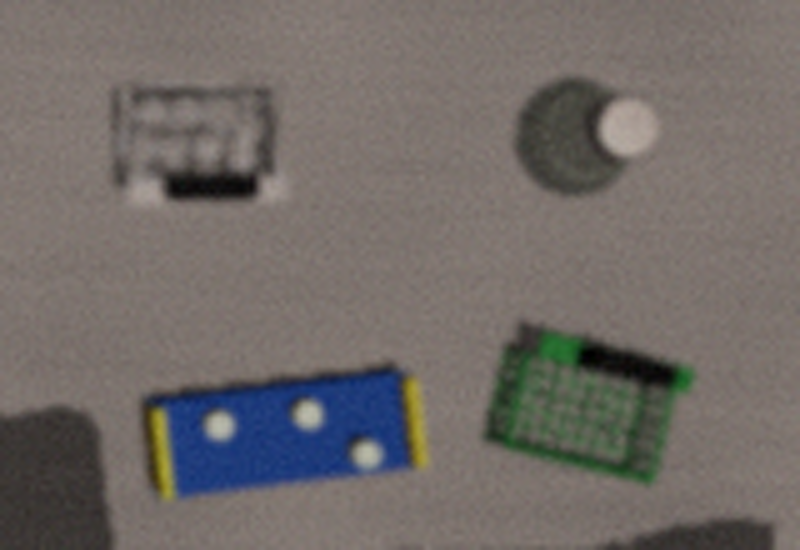

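View pics/s1.png

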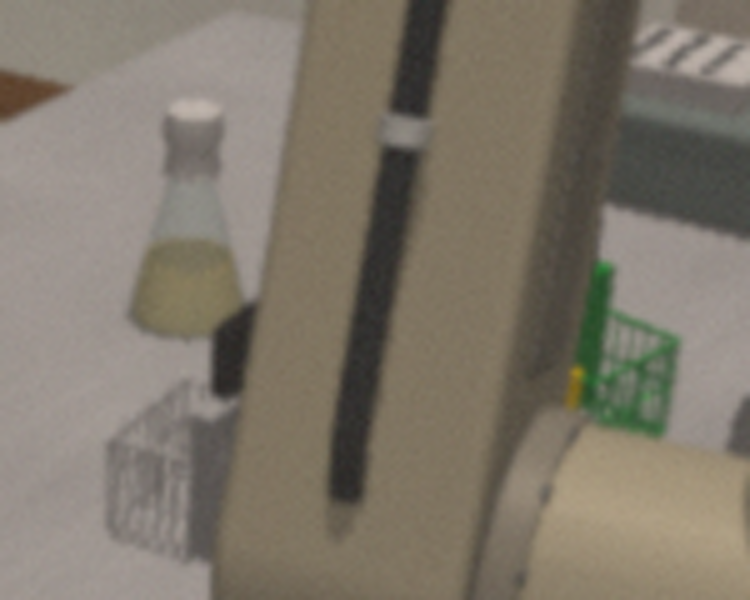

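Two things could be taken for the basket: the steel one at top (379,268) / side (377,240), with a black grip, and the green one at top (457,320) / side (459,225). The crops show that the steel one with the black grip is the one meant. Its back plate and grip face the robot. Next I'll fit the poses.

Run:
```python
from h import *
ps=[vision.read_camera("top"),vision.read_camera("side")]
np.set_printoptions(precision=4,suppress=True)
for p in ps:
    X,uv,c=cloud(p)
    m=(X[:,2]>0.10)&(X[:,2]<0.155)&(X[:,0]>.38)&(X[:,0]<.53)&(X[:,1]>-.34)&(X[:,1]<-.2)
    g=X[m]; print("grip pts",len(g)); 
    if len(g):
        for lo,hi in((.1,.13),(.13,.155)):
            q=g[(g[:,2]>lo)&(g[:,2]<hi)]; 
            if len(q)>4: print(lo,len(q),q.min(0),q.max(0),q.mean(0),cv2.minAreaRect(q[:,:2].astype(np.float32)*1000))
    # dark grip pixels
    d=(c.max(1)<45)&(X[:,0]>.38)&(X[:,0]<.53)&(X[:,1]>-.34)&(X[:,1]<-.2)
    print("dark",d.sum(), uv[d].mean(0) if d.sum() else None)
    # bath rim pts
    m=(abs(X[:,2]-.12)<.006)&(X[:,0]>.47)&(X[:,0]<.8)&(X[:,1]>-.15)&(X[:,1]<.36)
    b=X[m]
    f=b[(b[:,0]<.56)]
    # robot-side: for y bins median x of near wall
    for y in np.arange(-.08,.32,.04):
        q=b[(abs(b[:,1]-y)<.02)]
        if len(q): print(round(y,2),len(q),"minx..",np.sort(q[:,0])[:6])
```

```text
grip pts 125
0.1 26 [ 0.4263 -0.3063  0.1002] [ 0.4423 -0.2216  0.1221] [ 0.4339 -0.2504  0.1046] ((434.34490966796875, -264.0311279296875), (13.978893280029297, 84.65707397460938), 1.6181349754333496)
0.13 99 [ 0.429  -0.2906  0.1319] [ 0.4436 -0.2414  0.1477] [ 0.4358 -0.267   0.14  ] ((436.3308410644531, -266.03759765625), (13.852075576782227, 49.300960540771484), 1.3265186548233032)
dark 63 [381.9683 276.619 ]
-0.08 178 minx.. [0.5054 0.5055 0.5055 0.5056 0.5059 0.5077]
-0.04 26 minx.. [0.5075 0.5076 0.5077 0.5077 0.5077 0.5079]
0.0 32 minx.. [0.5092 0.5093 0.5094 0.5094 0.5095 0.5096]
0.04 34 minx.. [0.5109 0.5111 0.5111 0.5112 0.5115 0.5116]
0.08 50 minx.. [0.5128 0.5133 0.5133 0.5134 0.5148 0.515 ]
0.12 50 minx.. [0.5168 0.5169 0.517  0.517  0.517  0.5171]
0.16 52 minx.. [0.5186 0.5187 0.5187 0.5189 0.5189 0.519 ]
0.2 571 minx.. [0.5173 0.5177 0.5202 0.5205 0.5205 0.5205]
0.24 931 minx.. [0.5193 0.5194 0.5195 0.5198 0.5198 0.5199]
0.28 795 minx.. [0.521  0.5216 0.5216 0.5216 0.5217 0.5217]
grip pts 123
0.1 69 [ 0.4265 -0.2631  0.1003] [ 0.441  -0.2375  0.1299] [ 0.4314 -0.2462
[... 221 characters left out ...]
-262.185546875), (14.246490478515625, 44.000648498535156), 1.7302075624465942)
dark 7 [385.2857 223.5714]
-0.08 135 minx.. [0.5026 0.5032 0.5033 0.5047 0.5048 0.5053]
-0.04 43 minx.. [0.5043 0.5044 0.5053 0.5055 0.5056 0.5056]
0.0 62 minx.. [0.5057 0.5069 0.5069 0.5073 0.5077 0.5081]
0.04 83 minx.. [0.509  0.5092 0.5094 0.5096 0.5101 0.5101]
0.08 73 minx.. [0.5112 0.5124 0.5125 0.5126 0.5127 0.5128]
0.12 71 minx.. [0.5114 0.5118 0.5131 0.5136 0.5138 0.5138]
0.16 78 minx.. [0.5144 0.5159 0.5162 0.5165 0.5166 0.5169]
0.2 393 minx.. [0.5171 0.5172 0.5176 0.518  0.5182 0.5184]
0.24 705 minx.. [0.5154 0.5156 0.5163 0.5168 0.5171 0.5172]
0.28 1083 minx.. [0.5173 0.5184 0.5185 0.5186 0.5194 0.5194]
```

```bash
python3 - <<'E'
from h import *
p=vision.read_camera("top"); crop(p,"t2",160,140,190,125,4)
p=vision.read_camera("side"); crop(p,"s2",120,170,230,190,3)
E
cat >> h.py <<'E'
from scipy.spatial.transform import Rotation as R
def tool():
    s=get_state(); q=s["orientation"]; return s,R.from_quat([q[1],q[2],q[3],q[0]])
def goto(pos,yaw_deg=None):
    """tool-frame cm shift to pos, and rotvec deg so that tool y points at yaw, z down"""
    s,r=tool(); d=r.inv().apply(np.array(pos)-s["tcp_pos"])*100
    print("tool shift cm",d.round(2)); 
    if yaw_deg is not None:
        a=np.radians(yaw_deg); y=np.array([np.cos(a),np.sin(a),0]); z=np.array([0,0,-1.]); x=np.cross(y,z)
        t=R.from_matrix(np.c_[x,y,z]); print("tool turn deg",np.degrees((r.inv()*t).as_rotvec()).round(2))
E
python3 - <<'E'
from h import *
goto([.435,-.265,.231],1.4)
# bath rim line fits
for n in("top","side"):
    p=vision.read_camera(n); X,uv,c=cloud(p)
    m=(X[:,2]>.113)&(X[:,2]<.127)&(X[:,0]>.495)&(X[:,0]<.535)&(X[:,1]>-.06)&(X[:,1]<.17)
    q=X[m]
    a=np.polyfit(q[:,1],q[:,0],1)
    for _ in range(5):
        k=abs(q[:,0]-np.polyval(a,q[:,1]))<.008; a=np.polyfit(q[k,1],q[k,0],1)
    print(n,m.sum(),k.sum(),a,np.degrees(np.arctan(a[0])),"z",np.median(q[k,2]),"half",np.percentile(q[k,0]-np.polyval(a,q[k,1]),[2,98]))
    # end walls: extent along y of all rim pts
    m=(abs(X[:,2]-.12)<.006)&(X[:,0]>.49)&(X[:,0]<.8)&(X[:,1]>-.15)&(X[:,1]<.38)
    print("rim bbox",cv2.minAreaRect(X[m][:,:2].astype(np.float32)*1000))
    # rack side
    for x in(.56,.6,.64,.68,.72):
        k=(abs(X[:,0]-x)<.006)&(X[:,2]>.1)&(X[:,2]<.15)&(X[:,1]>.1)&(X[:,1]<.4); print(x,np.sort(X[k,1])[[0,2,5,-30,-1]])
E
```

```text
tool shift cm [ 3.385e+01 -1.944e+01  3.000e-02]
tool turn deg [ 1.000e-02  1.000e-02 -7.439e+01]
top 152 152 [0.05337242 0.51223927] 3.055115897652151 z 0.11846332408141225 half [-0.00295802  0.00297773]
rim bbox ((641.2972412109375, 121.59182739257812), (419.8017578125, 256.6849365234375), 86.97850799560547)
0.56 [0.20521034 0.20557413 0.20589511 0.28758779 0.33592109]
0.6 [0.20311487 0.20399304 0.20441378 0.28464795 0.33246741]
0.64 [0.20013155 0.20137789 0.20358001 0.2831667  0.33125587]
0.68 [0.19866467 0.19948617 0.20026612 0.28036024 0.33087883]
0.72 [0.19667581 0.19729575 0.19854371 0.27832882 0.32692059]
side 231 231 [0.05436939 0.51015458] 3.1120726260381955 z 0.11724308624717916 half [-0.00308829  0.0040711 ]
rim bbox ((648.891357421875, 122.81816864013672), (422.5852355957031, 276.6372375488281), 87.75389099121094)
0.56 [0.2056683  0.20808757 0.20981555 0.29778429 0.3361736 ]
0.6 [0.20295982 0.20432901 0.20582934 0.29394939 0.33509057]
0.64 [0.20263806 0.20748314 0.20989163 0.29208052 0.3335699 ]
0.68 [0.20201747 0.20238419 0.20569199 0.29013637 0.33001838]
0.72 [0.19841328 0.20039592 0.20433351 0.28820253 0.32897301]
```

View pics/t2.png

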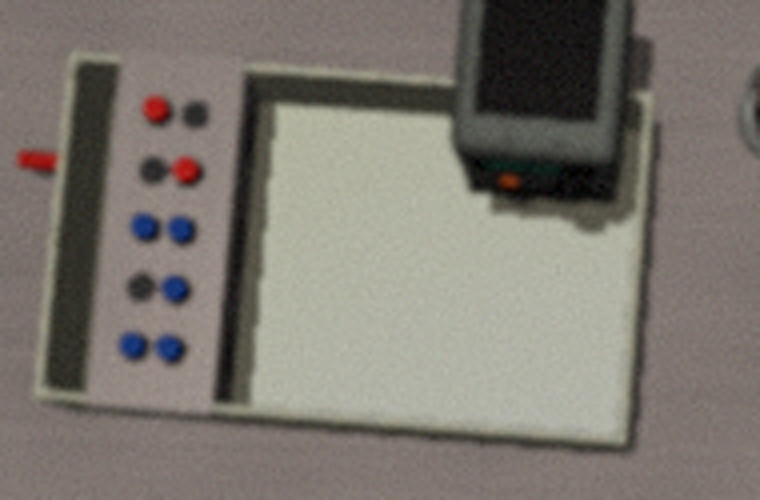

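View pics/s2.png

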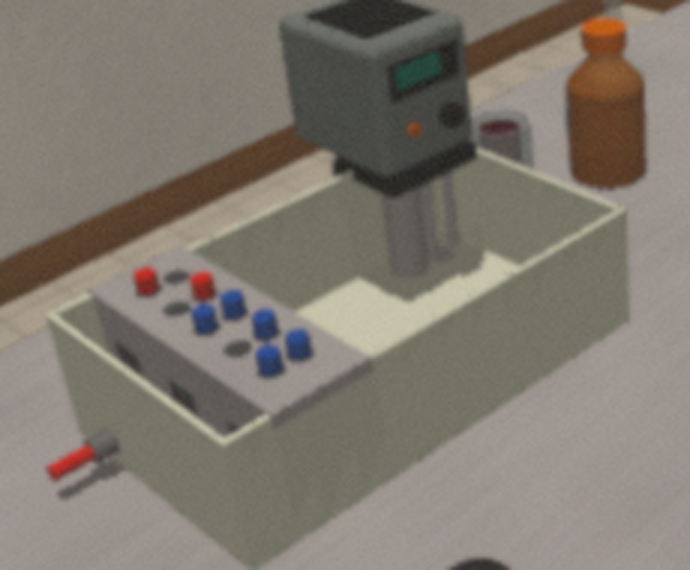

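The bath is yawed about -3.06°. The rim centre line is x ≈ 0.511 + 0.0535·y, and the rack skirt is at y ≈ 0.206. I'll move above the grip first.

```bash
python3 -m inch '[[4.2,-2.4,0,0,0,0,5],[4.2,-2.4,0,0,0,0,5],[4.2,-2.4,0,0,0,0,5],[4.2,-2.4,0,0,0,0,5],[4.2,-2.4,0,0,0,0,5]]' 30 && python3 -m inch '[[4.2,-2.4,0,0,0,0,5],[4.2,-2.4,0,0,0,0,5],[4.2,-2.4,0,0,0,0,5],[0,0,0,0,0,-8,5],[0,0,0,0,0,-8,5]]' && python3 -m inch '[[0,0,0,0,0,-8,5],[0,0,0,0,0,-8,5],[0,0,0,0,0,-8,5],[0,0,0,0,0,-8,5],[0,0,0,0,0,-8,5]]' && python3 -m inch '[[0,0,0,0,0,-8,5],[0,0,0,0,0,-8,5],[0,0,0,0,0,-2.4,5],[0,0,0,0,0,0,5]]'
python3 -c "
from h import *
goto([.4345,-.265,.107],1.4)"
```

```text
clock: 1.9
tcp_pos: [0.3349, -0.3723, 0.2315]
orientation: [0.0, 0.989, 0.148, 0.0]
wrist_force: [0.5, -0.5, -0.4]
finger_gap: 0.0498
clock: 2.4
tcp_pos: [0.4345, -0.2663, 0.2313]
orientation: [0.0, 0.957, 0.289, 0.0]
wrist_force: [0.1, -0.7, 0.2]
finger_gap: 0.0501
clock: 2.9
tcp_pos: [0.4333, -0.268, 0.2314]
orientation: [0.0, 0.802, 0.597, -0.0]
wrist_force: [-0.2, 0.0, -0.3]
finger_gap: 0.0502
clock: 3.3
tcp_pos: [0.4333, -0.268, 0.2314]
orientation: [0.0, 0.698, 0.716, -0.0]
wrist_force: [-1.1, -0.5, -0.5]
finger_gap: 0.05
tool shift cm [ 0.3   0.12 12.44]
tool turn deg [0.01 0.01 0.  ]
```

```bash
python3 -m inch '[[0.3,0.1,2,0,0,0,5],[0,0,3,0,0,0,5],[0,0,3,0,0,0,5],[0,0,2.4,0,0,0,5],[0,0,1,0,0,0,5]]' && python3 -m inch '[[0,0,1,0,0,0,5],[0,0,0,0,0,0,5]]'
python3 - <<'E'
from h import *
p=vision.read_camera("side"); crop(p,"s3",310,120,160,150,4)
p=vision.read_camera("top"); crop(p,"t3",330,220,120,90,6)
E
```

```text
clock: 3.8
tcp_pos: [0.433, -0.2639, 0.115]
orientation: [-0.002, 0.699, 0.715, -0.0]
wrist_force: [-0.5, 0.9, -0.4]
finger_gap: 0.0498
clock: 4.0
tcp_pos: [0.434, -0.2648, 0.1068]
orientation: [-0.001, 0.699, 0.716, -0.0]
wrist_force: [-0.3, 0.3, 0.4]
finger_gap: 0.0502
```

View pics/s3.png

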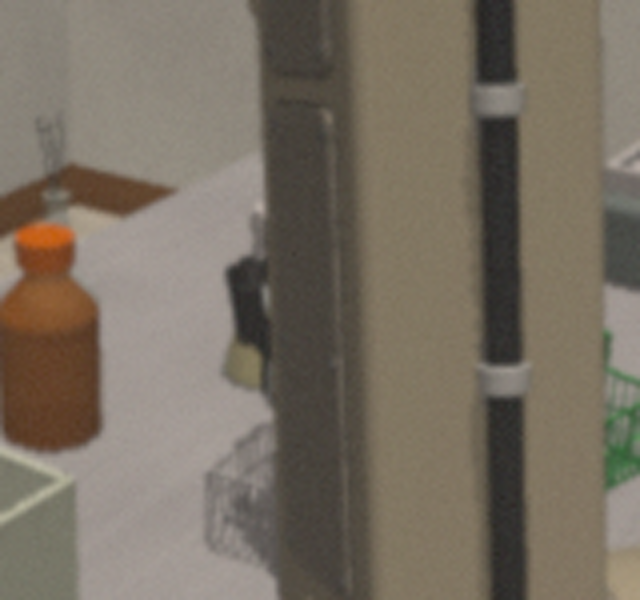

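View pics/t3.png

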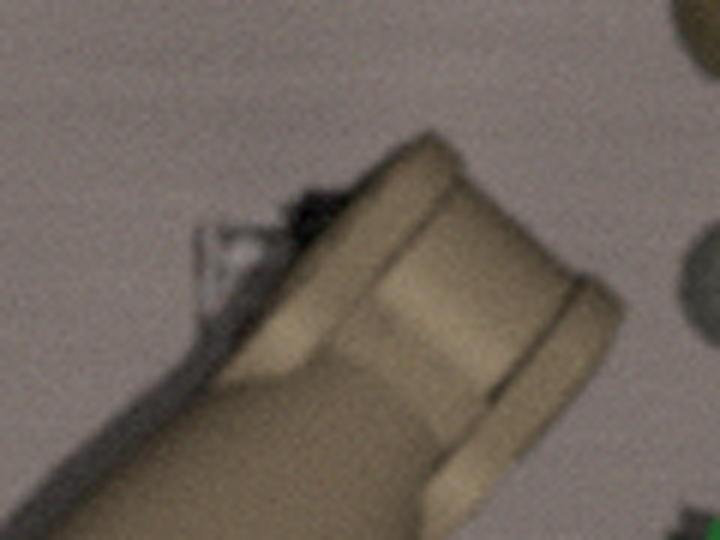

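The arm hides most of the basket: only its left front shows, at about (215,270) in the top crop and (235,500) in the side crop. It hasn't moved and there's no contact force, so I'll close.

```bash
python3 -m inch '[[0,0,0,0,0,0,1.5],[0,0,0,0,0,0,0.8],[0,0,0,0,0,0,0.8],[0,0,0,0,0,0,0.8],[0,0,0,0,0,0,0.8]]' 80 && python3 -m inch '[[0,0,0,0,0,0,0.8],[0,0,0,0,0,0,0.8],[0,0,0,0,0,0,0.8]]' && python3 -m inch '[[0,0,-0.5,0,0,0,0.8],[0,0,-0.5,0,0,0,0.8],[0,0,-1,0,0,0,0.8],[0,0,0,0,0,0,0.8],[0,0,0,0,0,0,0.8]]'
```

```text
clock: 4.6
tcp_pos: [0.4349, -0.2655, 0.1083]
orientation: [0.001, 0.698, 0.716, 0.0]
wrist_force: [0.5, 0.5, 6.9]
finger_gap: 0.013
clock: 4.9
tcp_pos: [0.4349, -0.2655, 0.1083]
orientation: [0.001, 0.698, 0.716, 0.0]
wrist_force: [0.4, 0.3, 6.3]
finger_gap: 0.0128
clock: 5.4
tcp_pos: [0.4344, -0.2652, 0.1276]
orientation: [0.0, 0.698, 0.716, -0.0]
wrist_force: [0.4, 0.9, -3.4]
finger_gap: 0.0129
```

```bash
python3 -m inch '[[0,0,-4,0,0,0,0.8],[0,0,-4,0,0,0,0.8],[0,0,-4,0,0,0,0.8],[0,0,-3,0,0,0,0.8],[0,0,0,0,0,0,0.8]]'
python3 - <<'E'
from h import *
goto([.526,.125,.28],-3.06)
p=vision.read_camera("side"); crop(p,"s4",310,120,160,150,4)
p=vision.read_camera("top"); crop(p,"t4",330,220,120,90,6)
E
```

```text
clock: 5.9
tcp_pos: [0.436, -0.2664, 0.2816]
orientation: [0.004, 0.698, 0.716, 0.0]
wrist_force: [-0.0, -0.0, -2.4]
finger_gap: 0.013
tool shift cm [3.891e+01 9.960e+00 1.000e-02]
tool turn deg [0.35 0.3  4.47]
```

```bash
python3 -m inch '[[2,0.5,0,0,0,1,0.8],[3,0.77,0,0,0,1,0.8],[3,0.77,0,0,0,1,0.8],[3,0.77,0,0,0,1,0.8],[3,0.77,0,0,0,0.4,0.8]]' && python3 -m inch '[[3,0.9,0,0,0,0,0.8],[3,1,0,0,0,0,0.8],[3,1,0,0,0,0,0.8],[3,1,0,0,0,0,0.8],[3,1,0,0,0,0,0.8]]' && python3 -m inch '[[3,1,0,0,0,0,0.8],[3,0.8,0,0,0,0,0.8],[2,0.5,0,0,0,0,0.8],[1,0,0,0,0,0,0.8],[0,0,0,0,0,0,0.8]]' && python3 -m inch '[[0,0,0,0,0,0,0.8],[0,0,0,0,0,0,0.8]]'
python3 - <<'E'
from h import *
goto([.526,.125,.28],-3.06)
p=vision.read_camera("side"); crop(p,"s5",120,100,230,200,3)
p=vision.read_camera("top"); crop(p,"t5",160,140,190,140,4)
E
```

```text
clock: 6.5
tcp_pos: [0.4707, -0.1238, 0.2745]
orientation: [-0.002, 0.726, 0.688, -0.001]
wrist_force: [0.5, -0.3, -3.6]
finger_gap: 0.0129
clock: 7.0
tcp_pos: [0.5277, 0.0231, 0.2744]
orientation: [-0.002, 0.725, 0.688, -0.002]
wrist_force: [0.3, -0.4, -3.1]
finger_gap: 0.0129
clock: 7.5
tcp_pos: [0.5552, 0.1113, 0.2751]
orientation: [-0.001, 0.725, 0.689, -0.002]
wrist_force: [0.5, -0.0, -2.9]
finger_gap: 0.0128
clock: 7.7
tcp_pos: [0.5559, 0.1093, 0.2769]
orientation: [-0.0, 0.726, 0.688, -0.0]
wrist_force: [0.3, -0.7, -3.4]
finger_gap: 0.0129
tool shift cm [ 1.41 -3.07 -0.31]
tool turn deg [-0.04  0.03 -0.01]
```

```bash
python3 -m inch '[[0.7,-1.5,0,0,0,0,0.8],[0.7,-1.1,0,0,0,0,0.8],[0,0,0,0,0,0,0.8],[0,0,0,0,0,0,0.8]]'
python3 - <<'E'
from h import *
goto([.526,.125,.28],-3.06)
p=vision.read_camera("side"); crop(p,"s6",120,100,230,200,3)
p=vision.read_camera("top"); crop(p,"t6",160,140,190,140,4)
E
```

```text
clock: 8.2
tcp_pos: [0.5311, 0.1257, 0.2777]
orientation: [0.001, 0.725, 0.688, 0.0]
wrist_force: [0.2, 0.5, -3.3]
finger_gap: 0.0128
tool shift cm [-0.09 -0.51 -0.23]
tool turn deg [0.07 0.01 0.08]
```

View pics/s6.png

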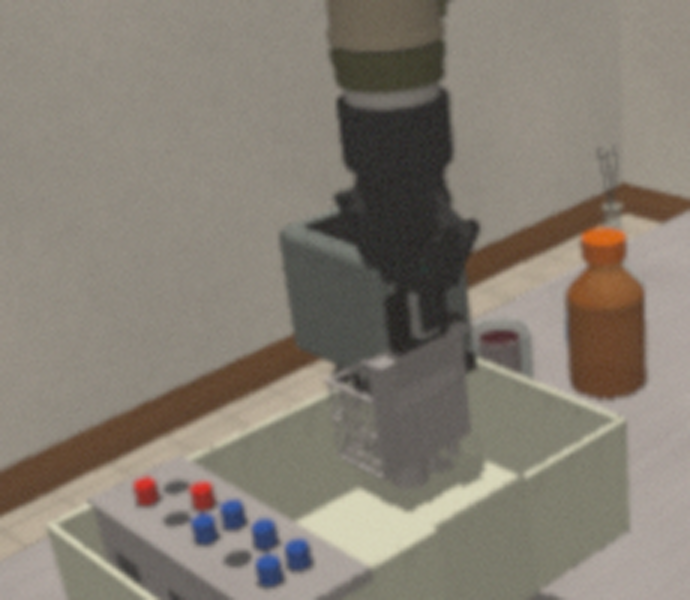

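View pics/t6.png

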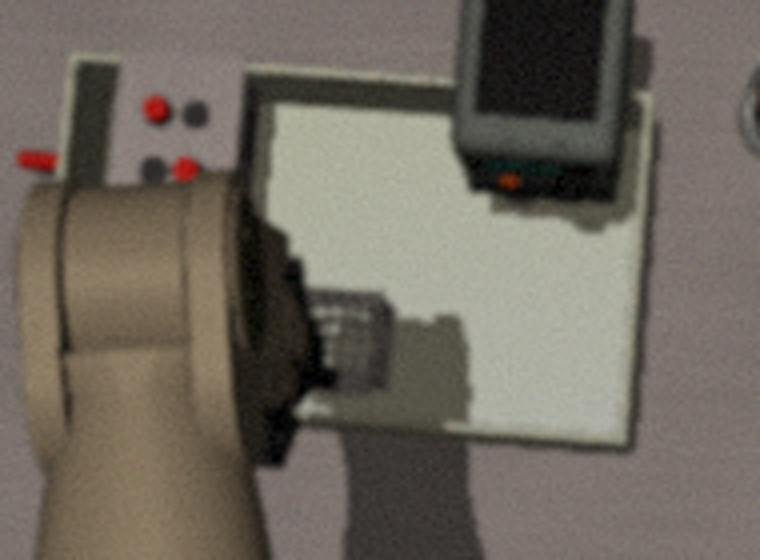

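The side crop shows the basket upright in the fingers, its back plate at about (420,410) facing the near wall. In the top crop it's over the bath at about (345,335), clear of the rack at about x=230. I'll measure how it sits in the hand.

Run:
```python
from h import *
np.set_printoptions(precision=4,suppress=True)
s,r=tool(); t=s["tcp_pos"]; print(t)
p=vision.read_camera("side"); X,uv,c=cloud(p)
a=np.radians(-3.06); u=np.array([np.cos(a),np.sin(a),0]); v=np.array([-np.sin(a),np.cos(a),0])
L=np.c_[(X-t)@u,(X-t)@v,X[:,2]]
m=(L[:,0]>-.03)&(L[:,0]<.02)&(abs(L[:,1])<.06)&(L[:,2]>.14)&(L[:,2]<.275)
q=L[m]; print(len(q))
for z in np.arange(.145,.275,.01):
    k=abs(q[:,2]-z)<.005
    if k.sum()>3: print(round(z,3),k.sum(),"x",np.percentile(q[k,0],[5,50,95]),"y",np.percentile(q[k,1],[1,99]))
k=(q[:,2]>.18)&(q[:,2]<.215)
A=np.c_[q[k,1],q[k,2],np.ones(k.sum())]; print("plane x=a y+b z+c",np.linalg.lstsq(A,q[k,0],rcond=None)[0])
```

```text
[0.5315 0.1255 0.2775]
1303
0.165 25 x [0.0048 0.0059 0.0151] y [-0.044   0.0438]
0.175 127 x [0.0031 0.0055 0.0084] y [-0.0461  0.0454]
0.185 122 x [0.0033 0.005  0.0077] y [-0.0439  0.045 ]
0.195 121 x [0.0032 0.0051 0.0076] y [-0.0437  0.0444]
0.205 136 x [0.0032 0.0054 0.0084] y [-0.046   0.0448]
0.215 116 x [0.003  0.0052 0.0076] y [-0.0431  0.0442]
0.225 92 x [-0.0065  0.0027  0.0109] y [-0.0439  0.045 ]
0.235 151 x [-0.0045 -0.0009  0.0077] y [-0.0445  0.0452]
0.245 114 x [-0.004  -0.0009  0.0064] y [-0.0444  0.0456]
0.255 103 x [-0.0067 -0.0039  0.006 ] y [-0.0421  0.0445]
0.265 161 x [-0.0087 -0.0055  0.0048] y [-0.0446  0.0456]
0.275 35 x [-0.0079 -0.0054  0.0014] y [-0.0206  0.0245]
plane x=a y+b z+c [0.0171 0.0075 0.004 ]
```

```bash
python3 -m inch '[[0,-0.2,2,0,0,0,0.8],[0,0,2.5,0,0,0,0.8],[0,0,2.5,0,0,0,0.8],[0,0,1.5,0,0,0,0.8],[0,0,1,0,0,0,0.8]]' && python3 -m inch '[[0,0,0,0,0,0,0.8],[0,0,0,0,0,0,0.8],[0,0,0,0,0,0,0.8]]'
python3 - <<'E'
from h import *
goto([.5175,.125,.178],-3.06)
p=vision.read_camera("side"); crop(p,"s7",180,130,130,130,4)
E
```

```text
clock: 8.85
tcp_pos: [0.5287, 0.1255, 0.1806]
orientation: [-0.001, 0.725, 0.688, -0.001]
wrist_force: [-0.8, -0.8, -2.9]
finger_gap: 0.0128
clock: 9.15
tcp_pos: [0.53, 0.1259, 0.1834]
orientation: [0.001, 0.725, 0.688, 0.001]
wrist_force: [-0.7, -0.3, -2.6]
finger_gap: 0.0131
tool shift cm [-0.15 -1.24  0.54]
tool turn deg [ 0.12 -0.01  0.06]
```

View pics/s7.png

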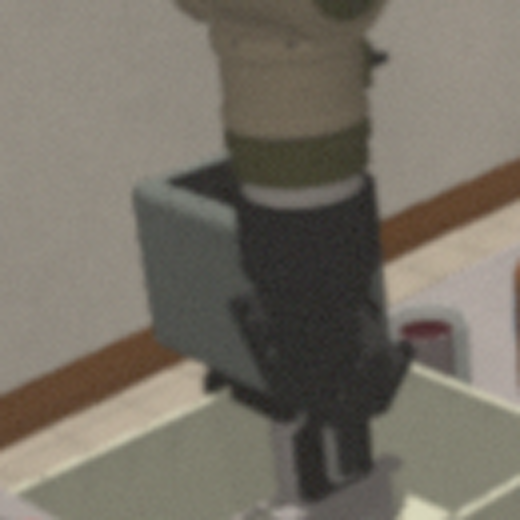

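```bash
python3 -m inch '[[0,-0.3,0.3,0,0,0,0.8],[0,-0.3,0,0,0,0,0.8],[0,-0.2,0,0,0,0,0.8],[0,0,0,0,0,0,0.8],[0,0,0,0,0,0,0.8]]'
python3 -m inch '[[0,-0.1,0,0,0,0,0.8],[0,0,0,0,0,0,0.8]]'
python3 -m inch '[[0,-0.1,0,0,0,0,0.8],[0,0,0,0,0,0,0.8]]'
```

```text
clock: 9.7
tcp_pos: [0.5211, 0.1263, 0.1794]
orientation: [0.0, 0.725, 0.688, 0.0]
wrist_force: [0.1, 0.3, -3.4]
finger_gap: 0.013
clock: 9.9
tcp_pos: [0.52, 0.1263, 0.1793]
orientation: [0.0, 0.725, 0.688, -0.0]
wrist_force: [-0.2, 0.2, -3.6]
finger_gap: 0.0129
clock: 10.1
tcp_pos: [0.5189, 0.1263, 0.1792]
orientation: [-0.0, 0.725, 0.688, -0.0]
wrist_force: [-0.4, -0.6, -2.9]
finger_gap: 0.0128
```

```bash
for i in 1; do python3 -m inch '[[0,-0.1,0,0,0,0,0.8],[0,0,0,0,0,0,0.8]]'; done
python3 -m inch '[[0,-0.05,0,0,0,0,0.8],[0,0,0,0,0,0,0.8]]'
python3 -m inch '[[0,-0.05,0,0,0,0,0.8],[0,0,0,0,0,0,0.8]]'
```

```text
clock: 10.3
tcp_pos: [0.5179, 0.1264, 0.1793]
orientation: [-0.0, 0.725, 0.688, -0.0]
wrist_force: [-0.3, -0.1, -3.5]
finger_gap: 0.0128
clock: 10.5
tcp_pos: [0.5175, 0.1264, 0.1793]
orientation: [0.0, 0.725, 0.688, -0.0]
wrist_force: [-0.1, -0.6, -3.0]
finger_gap: 0.0133
clock: 10.7
tcp_pos: [0.5173, 0.1264, 0.1793]
orientation: [0.0, 0.725, 0.688, 0.0]
wrist_force: [0.6, -0.3, -3.8]
finger_gap: 0.0133
```

```bash
python3 -m inch '[[0,-0.05,0,0,0,0,0.8],[0,0,0,0,0,0,0.8]]'
python3 -m inch '[[0,-0.05,0,0,0,0,0.8],[0,0,0,0,0,0,0.8]]'
python3 -m inch '[[0,-0.05,0,0,0,0,0.8],[0,0,0,0,0,0,0.8],[0,0,0,0,0,0,0.8]]'
```

```text
clock: 10.9
tcp_pos: [0.5171, 0.1264, 0.1794]
orientation: [0.0, 0.725, 0.688, 0.0]
wrist_force: [3.1, 0.6, -5.0]
finger_gap: 0.0132
clock: 11.1
tcp_pos: [0.5169, 0.1264, 0.1795]
orientation: [0.001, 0.725, 0.688, 0.001]
wrist_force: [4.2, -0.6, -5.5]
finger_gap: 0.013
clock: 11.4
tcp_pos: [0.5166, 0.1264, 0.1795]
orientation: [0.001, 0.725, 0.688, 0.001]
wrist_force: [4.1, -0.0, -6.8]
finger_gap: 0.013
```

```bash
python3 -m inch '[[0,0.13,0,0,0,0,0.8],[0,0,0,0,0,0,0.8]]'
python3 -m inch '[[0,0,0.3,0,0,0,0.8],[0,0,0.3,0,0,0,0.8],[0,0,0.2,0,0,0,0.8],[0,0,0,0,0,0,0.8]]'
python3 -m inch '[[0,0,0.2,0,0,0,0.8],[0,0,0.2,0,0,0,0.8],[0,0,0,0,0,0,0.8]]'
```

```text
clock: 11.6
tcp_pos: [0.5171, 0.1264, 0.1795]
orientation: [0.0, 0.725, 0.688, 0.0]
wrist_force: [2.7, 0.2, -4.2]
finger_gap: 0.013
clock: 12.0
tcp_pos: [0.517, 0.1266, 0.171]
orientation: [0.0, 0.725, 0.688, 0.0]
wrist_force: [3.9, 0.2, -4.7]
finger_gap: 0.013
clock: 12.3
tcp_pos: [0.517, 0.1265, 0.167]
orientation: [0.0, 0.725, 0.688, 0.0]
wrist_force: [4.5, -0.6, -4.1]
finger_gap: 0.013
```

```bash
python3 -m inch '[[0,0.05,0.2,0,0,0,0.8],[0,0,0.2,0,0,0,0.8],[0,0,0,0,0,0,0.8]]'
python3 -m inch '[[0,0,0.2,0,0,0,0.8],[0,0,0.2,0,0,0,0.8],[0,0,0,0,0,0,0.8]]'
python3 -m inch '[[0,0,0.2,0,0,0,0.8],[0,0,0,0,0,0,0.8]]'
python3 -m inch '[[0,0,0.2,0,0,0,0.8],[0,0,0,0,0,0,0.8]]'
```

```text
clock: 12.6
tcp_pos: [0.5171, 0.1265, 0.1628]
orientation: [-0.0, 0.725, 0.688, -0.0]
wrist_force: [2.9, 0.4, -3.8]
finger_gap: 0.0129
clock: 12.9
tcp_pos: [0.5171, 0.1265, 0.1592]
orientation: [-0.0, 0.725, 0.688, -0.0]
wrist_force: [0.9, 0.2, 0.7]
finger_gap: 0.013
clock: 13.1
tcp_pos: [0.5171, 0.1264, 0.1573]
orientation: [-0.0, 0.725, 0.688, -0.0]
wrist_force: [0.6, 1.4, 2.1]
finger_gap: 0.0133
clock: 13.3
tcp_pos: [0.5172, 0.1264, 0.1551]
orientation: [-0.0, 0.725, 0.688, -0.0]
wrist_force: [-0.2, 0.4, 2.2]
finger_gap: 0.0133
```

The clip is engaging as expected, at about 5 N beyond the weight. I'll keep going down.

```bash
python3 -m inch '[[0,0,0.2,0,0,0,0.8],[0,0,0.2,0,0,0,0.8],[0,0,0,0,0,0,0.8]]'
python3 -m inch '[[0,0,0.2,0,0,0,0.8],[0,0,0.2,0,0,0,0.8],[0,0,0,0,0,0,0.8]]'
python3 -m inch '[[0,0,0.2,0,0,0,0.8],[0,0,0.2,0,0,0,0.8],[0,0,0,0,0,0,0.8]]'
python3 -m inch '[[0,0,0.2,0,0,0,0.8],[0,0,0.2,0,0,0,0.8],[0,0,0,0,0,0,0.8]]'
```

```text
clock: 13.6
tcp_pos: [0.5171, 0.1264, 0.1506]
orientation: [-0.0, 0.725, 0.688, -0.0]
wrist_force: [1.9, 0.1, -2.0]
finger_gap: 0.0124
clock: 13.9
tcp_pos: [0.5171, 0.1264, 0.1467]
orientation: [-0.0, 0.725, 0.688, -0.0]
wrist_force: [0.9, 0.3, -2.3]
finger_gap: 0.0127
clock: 14.2
tcp_pos: [0.5172, 0.1264, 0.1428]
orientation: [-0.0, 0.725, 0.688, -0.0]
wrist_force: [0.0, 0.2, -1.8]
finger_gap: 0.013
clock: 14.5
tcp_pos: [0.5172, 0.1264, 0.1389]
orientation: [-0.0, 0.725, 0.688, -0.0]
wrist_force: [-0.3, -0.1, -1.8]
finger_gap: 0.0128
```

```bash
python3 -m inch '[[0,0,0.2,0,0,0,0.8],[0,0,0,0,0,0,0.8]]'
python3 -m inch '[[0,0,0.1,0,0,0,0.8],[0,0,0,0,0,0,0.8]]'
python3 -m inch '[[0,0,0.1,0,0,0,0.8],[0,0,0,0,0,0,0.8]]'
python3 -m inch '[[0,0,0.1,0,0,0,0.8],[0,0,0,0,0,0,0.8]]'
```

```text
clock: 14.7
tcp_pos: [0.5172, 0.1264, 0.1369]
orientation: [-0.0, 0.725, 0.688, -0.0]
wrist_force: [-0.2, -0.4, -1.5]
finger_gap: 0.0129
clock: 14.9
tcp_pos: [0.5172, 0.1264, 0.1361]
orientation: [-0.0, 0.725, 0.688, -0.0]
wrist_force: [-0.2, -0.2, -1.9]
finger_gap: 0.0131
clock: 15.1
tcp_pos: [0.5172, 0.1264, 0.1351]
orientation: [-0.0, 0.725, 0.688, -0.0]
wrist_force: [-1.3, 0.4, -0.6]
finger_gap: 0.0131
clock: 15.3
tcp_pos: [0.5173, 0.1264, 0.1341]
orientation: [-0.0, 0.725, 0.688, -0.0]
wrist_force: [-0.2, 0.1, -0.6]
finger_gap: 0.0129
```

```bash
python3 -m inch '[[0,0,0.1,0,0,0,0.8],[0,0,0,0,0,0,0.8]]'
python3 -m inch '[[0,0,0.1,0,0,0,0.8],[0,0,0,0,0,0,0.8]]'
python3 -m inch '[[0,0,0.1,0,0,0,0.8],[0,0,0,0,0,0,0.8]]'
```

```text
clock: 15.5
tcp_pos: [0.5173, 0.1265, 0.1333]
orientation: [-0.0, 0.725, 0.688, -0.0]
wrist_force: [-2.1, 0.5, 0.2]
finger_gap: 0.0134
clock: 15.7
tcp_pos: [0.5173, 0.1265, 0.1332]
orientation: [0.0, 0.725, 0.688, 0.0]
wrist_force: [-2.6, 0.9, 6.8]
finger_gap: 0.0131
clock: 15.9
tcp_pos: [0.5173, 0.1265, 0.1332]
orientation: [0.0, 0.725, 0.688, 0.0]
wrist_force: [-5.4, 0.5, 13.2]
finger_gap: 0.0131
```

It bottomed at TCP z 0.1332, against 0.1333 predicted, with about 13 N. I'll ease off and look.

```bash
python3 -m inch '[[0,0,-0.15,0,0,0,0.8],[0,0,0,0,0,0,0.8],[0,0,0,0,0,0,0.8]]'
python3 - <<'E'
from h import *
p=vision.read_camera("side"); crop(p,"s8",160,190,150,130,5)
q=vision.read_camera("top"); crop(q,"t8",160,160,170,110,4)
np.set_printoptions(precision=4,suppress=True)
s,r=tool(); t=s["tcp_pos"]
X,uv,c=cloud(p)
a=np.radians(-3.06); u=np.array([np.cos(a),np.sin(a),0]); v=np.array([-np.sin(a),np.cos(a),0])
L=np.c_[(X-t)@u,(X-t)@v,X[:,2]]
m=(abs(L[:,0])<.03)&(abs(L[:,1])<.07)&(L[:,2]>.06)&(L[:,2]<.16)
q=L[m]
for z in np.arange(.065,.16,.01):
    k=abs(q[:,2]-z)<.005
    if k.sum()>3: print(round(z,3),k.sum(),"x",np.percentile(q[k,0],[5,50,95]),"y",np.percentile(q[k,1],[1,99]))
E
```

```text
clock: 16.2
tcp_pos: [0.5173, 0.1265, 0.1332]
orientation: [0.0, 0.725, 0.688, 0.0]
wrist_force: [-3.6, 1.0, 6.6]
finger_gap: 0.0131
0.065 158 x [-0.0033 -0.001   0.0015] y [-0.0686  0.0679]
0.075 119 x [-0.0038 -0.001   0.0009] y [-0.069   0.0689]
0.085 173 x [-0.009  -0.0027  0.0009] y [-0.0666  0.0687]
0.095 165 x [-0.0056 -0.0023  0.001 ] y [-0.0659  0.0678]
0.105 151 x [-0.0058 -0.002   0.0005] y [-0.0682  0.0674]
0.115 159 x [-0.0079 -0.0032  0.0016] y [-0.0684  0.0683]
0.125 135 x [-0.0082 -0.0044  0.0052] y [-0.0552  0.0519]
0.135 50 x [-0.0139 -0.0059  0.0022] y [-0.0246  0.0246]
0.145 67 x [-0.0187 -0.0076  0.0012] y [-0.0215  0.0251]
0.155 67 x [-0.0198 -0.0093  0.0029] y [-0.022  0.025]
```

View pics/s8.png

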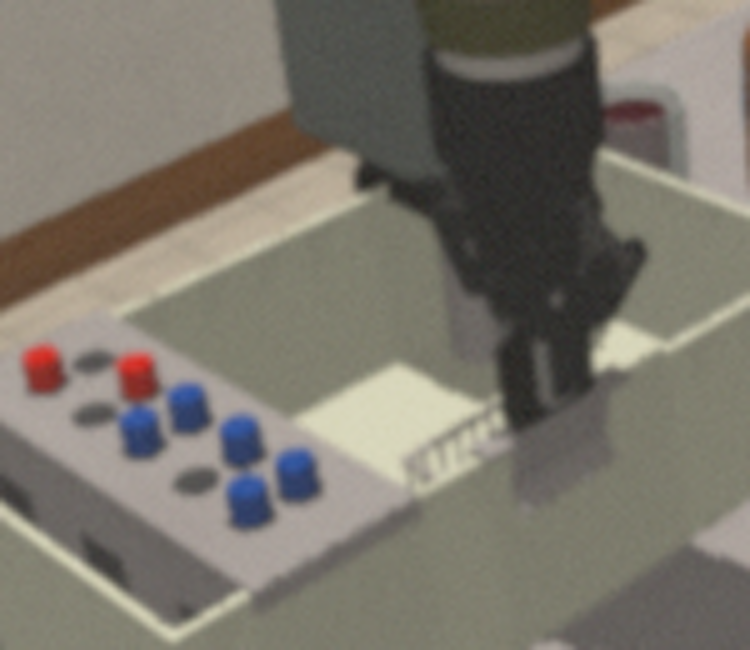

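View pics/t8.png

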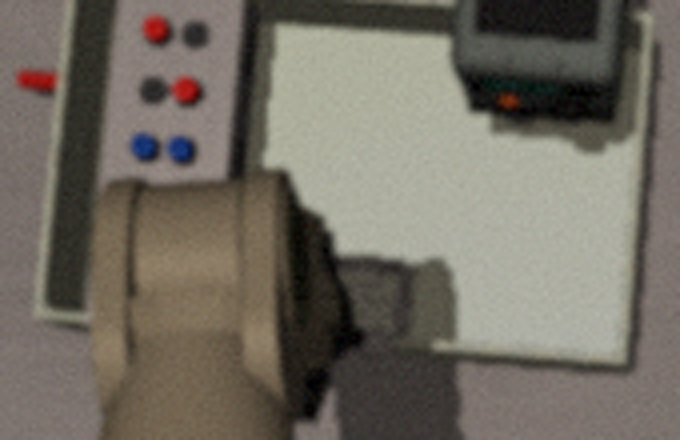

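The side crop shows the tongue outside the wall at about (565,465), the bend on the rim, and a gap of about 35 mm to the rack corner at (415,510). Now I'll ease off a bit more and slide toward the rack (+tool x).

```bash
python3 -m inch '[[0,-0.05,-0.05,0,0,0,0.8],[0,0,0,0,0,0,0.8]]'
python3 -m inch '[[0.1,0,0,0,0,0,0.8],[0.1,0,0,0,0,0,0.8],[0.1,0,0,0,0,0,0.8],[0,0,0,0,0,0,0.8]]'
python3 -m inch '[[0.2,0,0,0,0,0,0.8],[0.2,0,0,0,0,0,0.8],[0.2,0,0,0,0,0,0.8],[0,0,0,0,0,0,0.8]]'
```

```text
clock: 16.5
tcp_pos: [0.5173, 0.1265, 0.1333]
orientation: [0.0, 0.725, 0.688, 0.0]
wrist_force: [-1.0, -0.9, 2.3]
finger_gap: 0.0132
clock: 16.9
tcp_pos: [0.5173, 0.1277, 0.1334]
orientation: [0.002, 0.726, 0.688, -0.001]
wrist_force: [-1.3, -6.8, 3.0]
finger_gap: 0.0129
clock: 17.3
tcp_pos: [0.5176, 0.1337, 0.1333]
orientation: [0.002, 0.726, 0.688, -0.001]
wrist_force: [-1.5, -7.1, 3.3]
finger_gap: 0.0131
```

```bash
python3 -m inch '[[0.25,0,0,0,0,0,0.8],[0.25,0,0,0,0,0,0.8],[0.25,0,0,0,0,0,0.8],[0.25,0,0,0,0,0,0.8],[0,0,0,0,0,0,0.8]]'
python3 -m inch '[[0.25,0,0,0,0,0,0.8],[0.25,0,0,0,0,0,0.8],[0.25,0,0,0,0,0,0.8],[0.2,0,0,0,0,0,0.8],[0,0,0,0,0,0,0.8]]'
```

```text
clock: 17.8
tcp_pos: [0.5181, 0.1438, 0.1334]
orientation: [0.002, 0.726, 0.688, -0.001]
wrist_force: [-0.9, -6.1, 3.7]
finger_gap: 0.0131
clock: 18.3
tcp_pos: [0.5186, 0.1532, 0.1333]
orientation: [0.002, 0.726, 0.688, -0.001]
wrist_force: [-1.1, -5.9, 3.4]
finger_gap: 0.0131
```

```bash
python3 -m inch '[[0.15,0,0,0,0,0,0.8],[0.1,0,0,0,0,0,0.8],[0,0,0,0,0,0,0.8]]'
python3 -m inch '[[0.1,0,0,0,0,0,0.8],[0.1,0,0,0,0,0,0.8],[0,0,0,0,0,0,0.8]]'
python3 -m inch '[[0.1,0,0,0,0,0,0.8],[0,0,0,0,0,0,0.8]]'
python3 - <<'E'
from h import *
p=vision.read_camera("side"); crop(p,"s9",170,220,140,110,5)
E
```

```text
clock: 18.6
tcp_pos: [0.5187, 0.1555, 0.1334]
orientation: [0.002, 0.726, 0.688, -0.001]
wrist_force: [-0.8, -7.7, 3.6]
finger_gap: 0.0133
clock: 18.9
tcp_pos: [0.5188, 0.1574, 0.1334]
orientation: [0.002, 0.726, 0.688, -0.001]
wrist_force: [-0.9, -6.8, 4.4]
finger_gap: 0.013
clock: 19.1
tcp_pos: [0.5189, 0.1584, 0.1334]
orientation: [0.002, 0.726, 0.688, -0.001]
wrist_force: [-0.5, -7.6, 3.9]
finger_gap: 0.0129
```

View pics/s9.png

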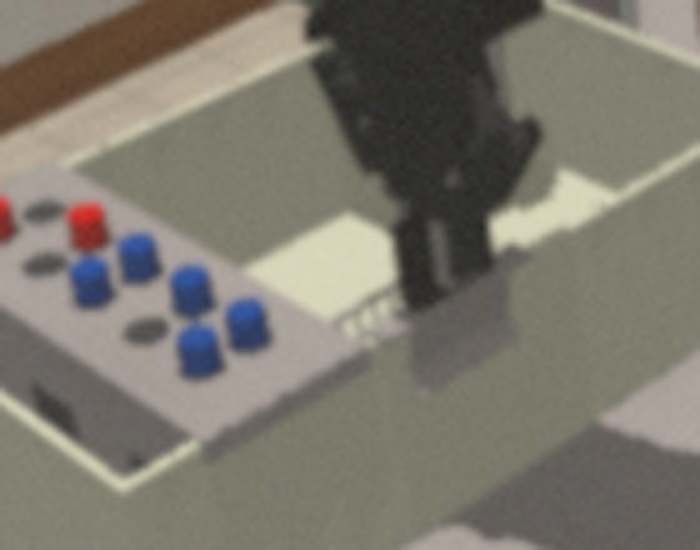

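The bend's left end (about (385,335)) is now a few millimetres from the rack corner at (370,350). I'll creep in.

```bash
python3 -m inch '[[0.1,0,0,0,0,0,0.8],[0,0,0,0,0,0,0.8]]'
python3 -m inch '[[0.1,0,0,0,0,0,0.8],[0,0,0,0,0,0,0.8]]'
python3 -m inch '[[0.05,0,0,0,0,0,0.8],[0,0,0,0,0,0,0.8]]'
python3 -m inch '[[0.05,0,0,0,0,0,0.8],[0,0,0,0,0,0,0.8]]'
```

```text
clock: 19.35
tcp_pos: [0.5189, 0.1594, 0.1334]
orientation: [0.002, 0.726, 0.688, -0.001]
wrist_force: [-0.9, -7.4, 4.2]
finger_gap: 0.0129
clock: 19.55
tcp_pos: [0.519, 0.1604, 0.1334]
orientation: [0.002, 0.726, 0.688, -0.001]
wrist_force: [-1.3, -7.2, 3.9]
finger_gap: 0.0129
clock: 19.75
tcp_pos: [0.519, 0.1608, 0.1334]
orientation: [0.002, 0.726, 0.688, -0.001]
wrist_force: [-1.7, -7.8, 4.0]
finger_gap: 0.0134
clock: 19.95
tcp_pos: [0.519, 0.1613, 0.1334]
orientation: [0.002, 0.726, 0.688, -0.001]
wrist_force: [-0.9, -7.6, 3.9]
finger_gap: 0.0124
```

```bash
python3 -m inch '[[0.05,0,0,0,0,0,0.8],[0,0,0,0,0,0,0.8]]'
python3 -m inch '[[0.05,0,0,0,0,0,0.8],[0,0,0,0,0,0,0.8]]'
python3 -m inch '[[0.05,0,0,0,0,0,0.8],[0,0,0,0,0,0,0.8]]'
```

```text
clock: 20.15
tcp_pos: [0.5191, 0.1618, 0.1334]
orientation: [0.002, 0.726, 0.688, -0.001]
wrist_force: [-1.2, -8.7, 3.3]
finger_gap: 0.0131
clock: 20.35
tcp_pos: [0.5191, 0.1623, 0.1334]
orientation: [0.002, 0.726, 0.688, -0.001]
wrist_force: [-1.5, -8.2, 4.0]
finger_gap: 0.0131
clock: 20.55
tcp_pos: [0.5191, 0.1628, 0.1334]
orientation: [0.002, 0.726, 0.688, -0.001]
wrist_force: [-1.6, -7.2, 4.3]
finger_gap: 0.0129
```

```bash
python3 -m inch '[[0.05,0,0,0,0,0,0.8],[0,0,0,0,0,0,0.8]]'
python3 -m inch '[[0.05,0,0,0,0,0,0.8],[0,0,0,0,0,0,0.8]]'
python3 -m inch '[[0.05,0,0,0,0,0,0.8],[0,0,0,0,0,0,0.8]]'
```

```text
clock: 20.75
tcp_pos: [0.5191, 0.1633, 0.1334]
orientation: [0.002, 0.726, 0.688, -0.001]
wrist_force: [-1.6, -8.1, 3.2]
finger_gap: 0.0128
clock: 20.95
tcp_pos: [0.5192, 0.1638, 0.1334]
orientation: [0.002, 0.726, 0.688, -0.001]
wrist_force: [-1.1, -7.8, 4.3]
finger_gap: 0.0132
clock: 21.15
tcp_pos: [0.5192, 0.1643, 0.1334]
orientation: [0.002, 0.726, 0.688, -0.001]
wrist_force: [-1.7, -8.8, 3.6]
finger_gap: 0.0133
```

```bash
python3 -m inch '[[0.05,0,0,0,0,0,0.8],[0,0,0,0,0,0,0.8]]'
python3 -m inch '[[0.05,0,0,0,0,0,0.8],[0,0,0,0,0,0,0.8]]'
python3 -m inch '[[0.05,0,0,0,0,0,0.8],[0,0,0,0,0,0,0.8]]'
```

```text
clock: 21.35
tcp_pos: [0.5193, 0.1648, 0.1334]
orientation: [0.002, 0.726, 0.688, -0.001]
wrist_force: [-0.9, -7.0, 4.7]
finger_gap: 0.013
clock: 21.55
tcp_pos: [0.5192, 0.1652, 0.1333]
orientation: [0.002, 0.726, 0.688, -0.002]
wrist_force: [-1.4, -8.1, 3.7]
finger_gap: 0.0127
clock: 21.75
tcp_pos: [0.5192, 0.1652, 0.1334]
orientation: [0.002, 0.726, 0.688, -0.002]
wrist_force: [-1.7, -10.2, 4.2]
finger_gap: 0.0129
```

```bash
python3 -m inch '[[0.05,0,0,0,0,0,0.8],[0,0,0,0,0,0,0.8]]'
python3 -m inch '[[0.03,0,0,0,0,0,0.8],[0,0,0,0,0,0,0.8],[0,0,0,0,0,0,0.8]]'
python3 - <<'E'
from h import *
p=vision.read_camera("side"); crop(p,"s10",170,220,140,110,5)
E
```

```text
clock: 21.95
tcp_pos: [0.5192, 0.1653, 0.1334]
orientation: [0.002, 0.726, 0.688, -0.002]
wrist_force: [-1.7, -11.2, 5.3]
finger_gap: 0.0127
clock: 22.25
tcp_pos: [0.5192, 0.1653, 0.1334]
orientation: [0.003, 0.726, 0.687, -0.002]
wrist_force: [-1.4, -11.8, 5.0]
finger_gap: 0.0132
```

View pics/s10.png

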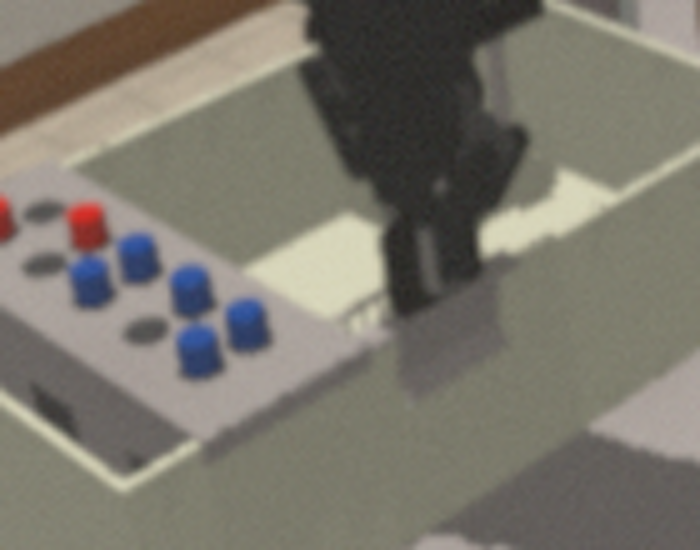

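Contact is confirmed: TCP y stalls at 0.1653 while the force rises to 12 N, and in the crop the bend meets the rack corner at (375,345). I'll relax the push and then release.

```bash
python3 -m inch '[[-0.1,0,0,0,0,0,0.8],[-0.07,0,0,0,0,0,0.8],[0,0,0,0,0,0,0.8]]'
python3 -m inch '[[-0.05,0,-0.04,0,0,0,0.8],[0,0,0,0,0,0,0.8],[0,0,0,0,0,0,0.8]]'
```

```text
clock: 22.6
tcp_pos: [0.5192, 0.1652, 0.1334]
orientation: [0.001, 0.726, 0.688, -0.001]
wrist_force: [-0.9, -5.9, 4.1]
finger_gap: 0.0133
clock: 22.9
tcp_pos: [0.5192, 0.1652, 0.1334]
orientation: [0.001, 0.726, 0.688, -0.001]
wrist_force: [-0.7, -5.6, 0.8]
finger_gap: 0.0129
```

```bash
python3 -m inch '[[-0.1,0,0,0,0,0,0.8],[0,0,0,0,0,0,0.8]]'
python3 -m inch '[[-0.04,0,0,0,0,0,0.8],[0,0,0,0,0,0,0.8]]'
```

```text
clock: 23.1
tcp_pos: [0.5192, 0.1651, 0.1333]
orientation: [0.0, 0.726, 0.688, -0.0]
wrist_force: [2.2, -4.5, -2.0]
finger_gap: 0.0127
clock: 23.3
tcp_pos: [0.5192, 0.1651, 0.1334]
orientation: [0.0, 0.725, 0.688, 0.0]
wrist_force: [2.4, -2.4, -4.0]
finger_gap: 0.013
```

```bash
python3 -m inch '[[0,0,0.03,0,0,0,1.6],[0,0,0,0,0,0,2.2],[0,0,0,0,0,0,3],[0,0,0,0,0,0,3.4],[0,0,0,0,0,0,3.4]]' 20
python3 -m inch '[[0,0,0,0,0,0,3.4],[0,0,0,0,0,0,3.4]]'
python3 - <<'E'
from h import *
p=vision.read_camera("side"); crop(p,"s11",170,220,140,110,5)
E
```

```text
clock: 23.8
tcp_pos: [0.5189, 0.1653, 0.1335]
orientation: [-0.0, 0.725, 0.689, 0.0]
wrist_force: [-0.1, 0.4, 0.0]
finger_gap: 0.0341
clock: 24.0
tcp_pos: [0.5189, 0.1651, 0.1334]
orientation: [0.0, 0.725, 0.688, 0.0]
wrist_force: [0.0, 0.5, -0.3]
finger_gap: 0.0343
```

View pics/s11.png

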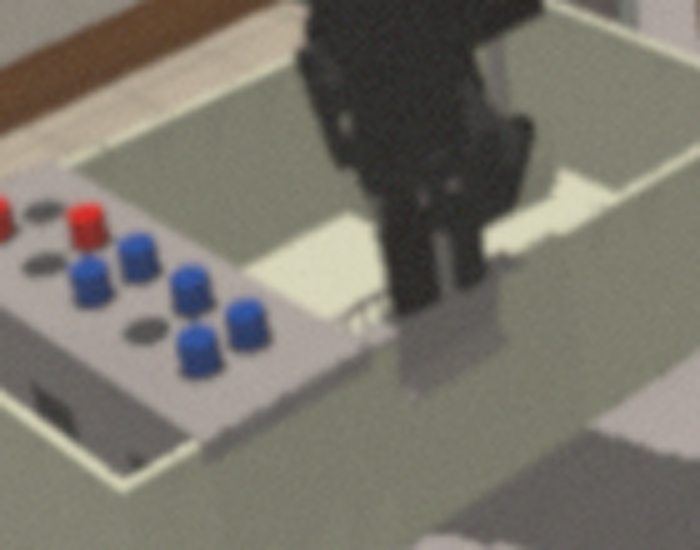

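The fingers are free and wrist force is zero. In the picture the tongue at about (450,350) and the rack contact at (375,345) haven't changed. I'll retract straight up and then move aside, to check with an unobstructed view.

```bash
python3 -m inch '[[0,0,-1,0,0,0,3.4],[0,0,-2,0,0,0,3.4],[0,0,-3,0,0,0,3.4],[0,0,-4,0,0,0,3.4],[0,0,-4,0,0,0,3.4]]'
python3 -m inch '[[-4,-1,0,0,0,0,3.4],[-4,-1,0,0,0,0,3.4],[-4,-1,0,0,0,0,3.4],[-4,-1,0,0,0,0,3.4],[-4,-1,0,0,0,0,3.4]]'
python3 -m inch '[[-4,-1,0,0,0,0,3.4],[-4,-1,0,0,0,0,3.4],[-4,-1,0,0,0,0,3.4],[0,0,0,0,0,0,3.4],[0,0,0,0,0,0,3.4]]'
python3 - <<'E'
from h import *
np.set_printoptions(precision=4,suppress=True)
a=np.radians(-3.06); u=np.array([np.cos(a),np.sin(a),0]); v=np.array([-np.sin(a),np.cos(a),0])
t=np.array([.5192,.1652,0])
for n in("side","top"):
    p=vision.read_camera(n); crop(p,n+"12",*((170,220,140,110,5) if n=="side" else (160,160,170,110,4)))
    cv2.imwrite(f"pics/{n}13.png",p["pixels"][:,:,::-1])
    X,uv,c=cloud(p); L=np.c_[(X-t)@u,(X-t)@v,X[:,2]]
    m=(abs(L[:,0])<.02)&(abs(L[:,1])<.035)&(L[:,2]>.15)&(L[:,2]<.18); q=L[m]
    print(n,m.sum(),"grip top: z",np.percentile(q[:,2],[50,95]),cv2.minAreaRect(q[:,:2].astype(np.float32)*1000))
    m=(abs(L[:,0])<.012)&(abs(L[:,1])<.06)&(L[:,2]>.12)&(L[:,2]<.13); q=L[m]; print("bend z",np.median(q[:,2]),"y",q[:,1].min(),q[:,1].max())
E
```

```text
clock: 24.55
tcp_pos: [0.5184, 0.165, 0.2753]
orientation: [-0.0, 0.725, 0.688, -0.0]
wrist_force: [1.7, 0.4, 1.1]
finger_gap: 0.0342
clock: 25.05
tcp_pos: [0.4579, -0.0333, 0.2744]
orientation: [0.001, 0.725, 0.689, 0.0]
wrist_force: [0.6, -0.3, -0.1]
finger_gap: 0.0339
clock: 25.55
tcp_pos: [0.422, -0.151, 0.274]
orientation: [0.0, 0.726, 0.687, 0.0]
wrist_force: [0.9, -0.4, -0.6]
finger_gap: 0.0337
side 186 grip top: z [0.1628 0.168 ] ((-1.16200590133667, 0.7591686248779297), (50.212100982666016, 14.944659233093262), 89.89456939697266)
bend z 0.12262374820609101 y -0.04578784314437634 0.05979585111594973
top 99 grip top: z [0.1658 0.1719] ((0.8226404190063477, -2.551647186279297), (50.439971923828125, 13.871421813964844), 89.49996185302734)
bend z 0.1230402768100387 y -0.05788654754774913 0.05919518680397684
```

View pics/side12.png

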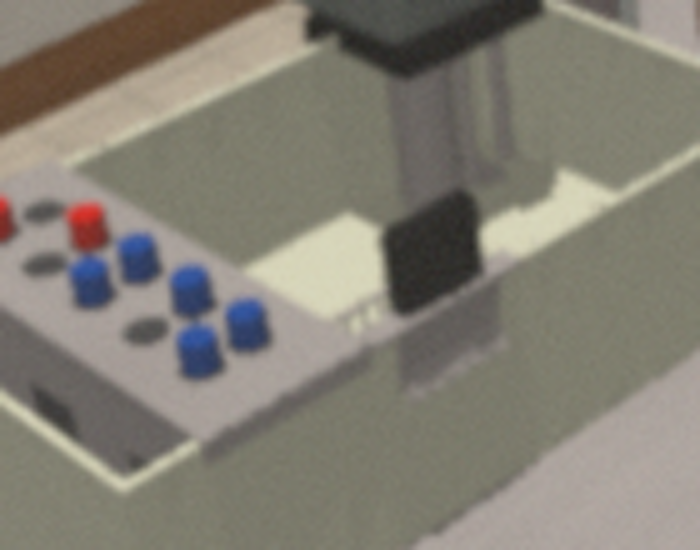

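View pics/top12.png

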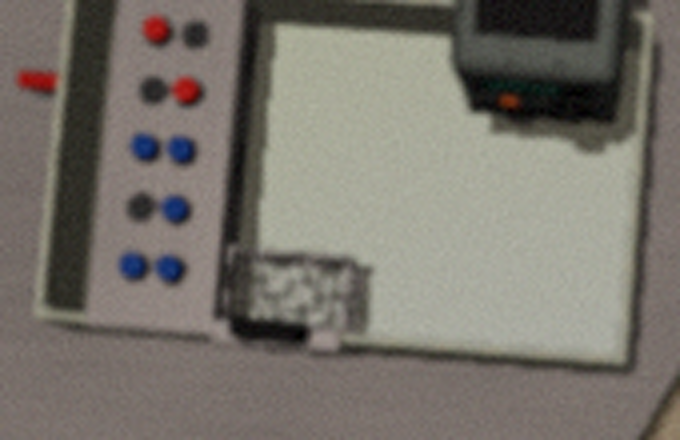

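View pics/top13.png

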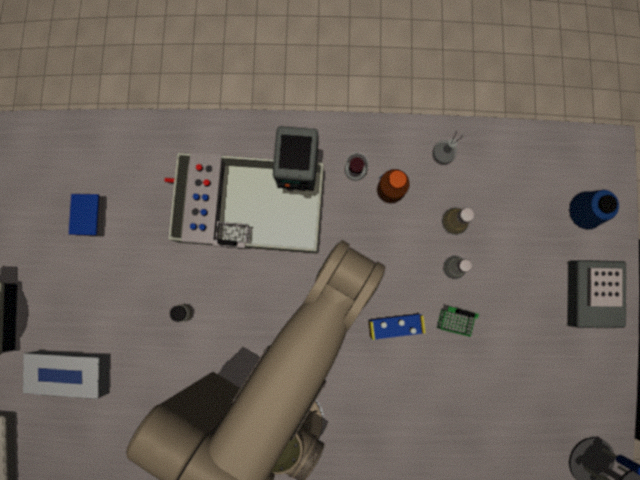

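```bash
python3 -c "
from workcell import workorder
print(workorder.hand_in())"
```

```text
the job is handed in; nothing more can be done
None
```

The steel basket with the black grip is hanging inside the bath on the robot-side rim, with its side against the tube rack. I released it and handed the job in at about 26 s of the 72 s; no verdict comes back.

- **Seating:** I hooked it on about 36 mm clear of the rack and pressed it down. It bottomed at TCP z 0.1332 m against 0.1333 m predicted, with about 13 N at the wrist.
- **Sliding:** Drag along the rim was about 7–8 N. At TCP y 0.165 m it stopped moving while the wrist force rose to 12 N, so it was touching the rack. I eased the push to about 2 N before opening the fingers; the TCP shifted only 0.1–0.2 mm.
- **Final check:** After moving the arm away, both cameras put the top of the bend at 0.1226–0.1230 m, which is the rim height plus the 3 mm plate. The grip was in line with the wall to about 0.5°. The bench items look to be where they started.
- **Disagreements:** The cameras disagreed by up to about 3 mm on the grip's position along the rim. The camera estimate of the rack side was also about 2–3 mm off the felt contact. Because of that, the closed gap to the rack rests on the felt contact and the pictures, not on a camera measurement.

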